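# Put the microscope objectives back in their tray by height

### The arm

A 6-joint arm with a two-finger parallel gripper is mounted at the origin on the work surface. World frame = base frame: x ahead of the robot, y to its left, z up, the work surface at z = 0. Lengths are in mm, angles in rad, forces in N, time in s.
With the tool pointing down it reaches from about 350 to 975 mm from the base axis. Payload 7.1 kg.
Tool frame: the origin (TCP) lies midway between the tips of the shut fingers; the grasp point (between the pads) lies ctrl.tcp_to_grasp behind it (ctrl.tcp_to_grasp is the distance from the TCP to the grasp point, in mm); z points along the fingers, y is the direction in which the jaws open and shut (so a half turn about z gives the same grasp; the last joint's range is limited). The gripper opens to 88 mm and grips with 3 to 60 N. Pads are 20 mm wide; open, the fingers measure 115 mm over their backs; the gripper's body (75 mm by 178 mm) begins 61 mm behind the grasp point.
Start: joints at [-0.019, 0.423, 1.63, -0, 1.089, -0.019], TCP at [624.984, 0.026, 222.675] pointing down, gripper open.
Joint ranges: [-3, 3], [-0.9, 2.11], [0.09, 2.58], [-1.31, 4.45], [0.11, 2.69], [-2.54, 2.54]. Speed limits (rad/s): [2.39, 2.39, 3.01, 3.14, 3.14, 3.14].

### API

Orientations are given as a rotation vector (axis times angle).
In Python, from workcell import ctrl gives the robot as it stands.
- The arm moves only by the tool play_rows, never from a script. Its argument "increments" is text: rows parted by semicolons, each of 5 numbers parted by spaces: the opening, from 0 (shut) to 1 (fully open), then the shift along the world's x, y, z in m, then the turn about the world's z in degrees. A call has 1 to 20 rows; each row shifts and turns the commanded pose from where the row before left it; what a row does not reach is not made up. A row lasts 1/10 s, in which the tool goes at most 50 mm and 8.59 degrees, less where a joint would pass 70% of its speed; a pose out of reach is approached as far as the arm can. A call is refused whole if a number of a shift passes 0.05 or a number of a turn 8.59, either way. A call with a gripper value outside its range is refused whole. The fingers move at their own pace and stop on an object; the grip force is fixed at half the most. Time passes only in rows, so rows that do not move let the fingers close. It gives the time, the measured TCP pose, the force and the opening at its end, in the units of the state.
- ctrl.get_obs(): the state, without advancing time (a new reading comes with each control period).
- ctrl.get_image(name): name is "scene" or "side" or "wrist"; returns a dict with "img" (420x560x3 uint8, red, green, blue), "range_z" (420x560 float32, mm along the optical axis (not along the pixel's ray), 0 where there is no reading), "vertical_fov" (degrees; the focal length in pixels is half the picture's height over the tangent of half this angle, whatever the lens; pixels are square), "cx", "cy" (the principal point, pixels), "origin" and "attitude" of the camera in the world. Camera axes: x right, y down, z forward; pixel columns grow to the right and rows downward; lengths in mm; the calibration is good to about 2 mm. A picture is of the moment at which its call begins.
- ctrl.close_job(): hands the job in, once; it reports no verdict.
The state is a dict: "t": time; "qpos": joint angles; "qvel": joint speeds; "joint_torque": joint torques, N m; "ee_pos": TCP position; "orientation": TCP orientation; "ft_force": force on the tool from outside, world axes, zero at the start; "moment": the same for the moment, N m; "width": finger opening in mm.
Only numpy, scipy, OpenCV 4.12 (cv2) and the standard library are available. Lean on these libraries where they do the work, as an engineer would, in place of code of your own. Each camera call takes 0.05 s, during which the arm holds its last target. There are 200 camera calls.

### The job

Put the four black microscope objectives back into their tray in order of height, each standing upright in the middle of its own rubber pad: the shortest on the pad next to the tray's handle, the tallest on the pad farthest from it. Set each one down without dropping or tipping it, and leave the brown specimen jar and the pile of culture dishes where they stand.

Things in the scene. Friction and masses are not known exactly. Their poses are not given: they have to be found in the camera images.
- objective_a: Loose microscope objective, the shortest and slimmest of four: a black knurled cylinder standing upright, 42 mm in diameter and 38 mm tall (straight barrel from 6 to 34 mm above its foot), aluminium mount ring of 38 mm below, thin white ring near the top and a bluish lens in its top face. About 120 g. Origin: centre of its underside, z up along its axis. Grip it across the barrel; its yaw does not matter.
- objective_b: Loose microscope objective, the second shortest of four: a black knurled cylinder standing upright, 48 mm in diameter and 50 mm tall (straight barrel from 6 to 46 mm above its foot), aluminium mount ring of 44 mm below, thin white ring near the top and a bluish lens in its top face. About 170 g. Origin: centre of its underside, z up along its axis. Grip it across the barrel; its yaw does not matter.
- objective_c: Loose microscope objective, the second tallest of four: a black knurled cylinder standing upright, 54 mm in diameter and 63 mm tall (straight barrel from 6 to 59 mm above its foot), aluminium mount ring of 50 mm below, thin white ring near the top and a bluish lens in its top face. About 240 g. Origin: centre of its underside, z up along its axis. Grip it across the barrel; its yaw does not matter.
- objective_d: Loose microscope objective, the tallest and widest of four: a black knurled cylinder standing upright, 60 mm in diameter and 77 mm tall (straight barrel from 6 to 73 mm above its foot), aluminium mount ring of 56 mm below, thin white ring near the top and a bluish lens in its top face. About 330 g. Origin: centre of its underside, z up along its axis. Grip it across the barrel; its yaw does not matter.
- pad_1: Round dark rubber pad of 66 mm, the pad next to the tray's handle. Origin: centre of its flat top, 14 mm above the bench; z up, x along the row, away from the handle. The four pads lie in one straight row, 75 mm centre to centre, in a fixed aluminium tray lying at any yaw.
- pad_2: Round dark rubber pad of 66 mm, second pad from the handle. Origin: centre of its flat top, 14 mm above the bench; z up, x along the row, away from the handle. The tray is 320 x 108 mm; its border ends 1 mm above the pads.
- pad_3: Round dark rubber pad of 66 mm, third pad from the handle. Origin: centre of its flat top, 14 mm above the bench; z up, x along the row, away from the handle. The tray's handle is a low black bow, 12 mm high, sticking out 31 mm from one short end.
- pad_4: Round dark rubber pad of 66 mm, the pad farthest from the handle. Origin: centre of its flat top, 14 mm above the bench; z up, x along the row, away from the handle. Standing on their pads, neighbours are under 31 mm apart: set down with the fingers closing across the row.
- jar: Loose brown glass specimen jar with a white cap, 58 mm in diameter, 66 mm tall, standing among the objectives; not to be moved. Origin: centre of its underside.
- dishes: Loose pile of two pale lidded culture dishes, a pinkish culture showing in the upper one, 60 mm in diameter, 32 mm tall together (one piece), standing among the objectives; not to be moved. Origin: centre of its underside.

How it is judged:
By the outcome, as a careful person would: the job done as asked, in the order asked, and still so for the second after the job is handed in, with the robot touching nothing.
It also fails if it takes over 109 s, if anything falls off the work surface, if the arm or the gripper's body presses on something with over 40 N, if the wrist force passes 120 N, or if a joint passes its speed limit or range.

## Working session

There is one attempt and no reset: what is moved stays moved. The work goes in short steps, Python scripts to look and compute and a tool call to move; the robot and the scene stay as the last step left them, time stands still between calls to the robot, and variables do not carry over. Pictures are saved under pics/ and viewed, on a budget of 14 in all, crops included, one or two more only if the job needs it, and the job is handed in when it is done.

Besides the shell and the picture viewer there is one more tool, called as name(argument=value, ...), one argument or row to a line, values as JSON. play_rows: Moves the arm, as the interface text tells. Its arguments: {"type":"object","properties":{"increments":{"type":"string"}},"required":["increments"]}

```bash
mkdir -p pics; cat > h.py <<'E'
import numpy as np, cv2
from workcell import ctrl
from scipy.spatial.transform import Rotation as R
def att(a):
    a=np.array(a,float)
    return a if a.shape==(3,3) else (R.from_rotvec(a).as_matrix() if a.size==3 else R.from_quat(a).as_matrix())
def grab(n,f=None):
    d=ctrl.get_image(n)
    if f: cv2.imwrite('pics/'+f,cv2.cvtColor(d['img'],cv2.COLOR_RGB2BGR))
    return d
def rays(d,u,v):
    f=d['img'].shape[0]/2/np.tan(np.radians(d['vertical_fov'])/2)
    c=np.stack([(u-d['cx'])/f,(v-d['cy'])/f,np.ones_like(u,dtype=float)],-1)
    return c
def world(d):
    v,u=np.mgrid[0:420,0:560].astype(float)
    return (rays(d,u,v)*d['range_z'][...,None])@att(d['attitude']).T+np.array(d['origin'])
def plane(d,u,v,z):
    r=rays(d,np.array(float(u)),np.array(float(v)))@att(d['attitude']).T
    o=np.array(d['origin']); return o+r*(z-o[2])/r[2]
E
python3 - <<'E'
from h import *
import pickle
for n in ['scene','side','wrist']:
    d=grab(n,n+'0.png'); print(n,d['origin'],np.array(d['attitude']).tolist(),d['vertical_fov'],d['cx'],d['cy'])
    pickle.dump(d,open(n+'0.pkl','wb'))
print(ctrl.get_obs(),ctrl.tcp_to_grasp)
E
```

```text
scene [1229.05566678 -181.55056639  903.75479706] [-2.0312949122287036, -1.4977832467062513, 0.5725744375064814] 43.25264631088416 287.2613482527701 203.2643919687948
side [198.24889861 600.29789791 712.15000809] [-0.7029321887246117, 2.651189539630175, -1.1121050460764843] 53.13798975159417 282.36463914432994 206.52213738774515
wrist [625.19077992  84.3250107  384.03344984] [2.832923238004819, 0.0007640997074331632, -0.003883192570510874] 69.23596222052636 278.35425138483765 213.5907797816925
{'t': 0.15, 'qpos': array([-1.89808396e-02,  4.23677321e-01,  1.63048550e+00, -1.35589930e-06,
        1.08859288e+00, -1.90142090e-02]), 'qvel': array([-0.00027457, -0.00080337, -0.00207726, -0.00081251,  0.00049678,
       -0.00032328]), 'joint_torque': array([ 9.52650989e-04, -5.44981134e+01, -2.73919362e+01,  6.45430083e-02,
        2.04369903e-02, -3.19723256e-05]), 'ee_pos': array([6.24580809e+02, 4.52798594e-02, 2.22084139e+02]), 'orientation': array([-2.22081166e+00, -2.22088716e+00,  1.26806759e-03]), 'ft_force': array([ 0.4121744 ,  0.24319953, -0.14133629]), 'moment': array([-0.01664211,  0.00455664, -0.01363282]), 'width': 87.66885583493425} 18.700000000000003
```

View pics/scene0.png

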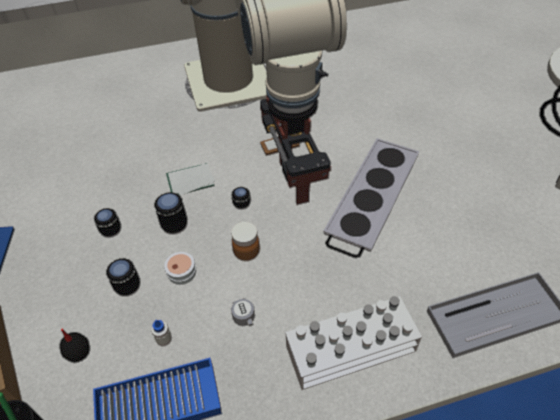

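View pics/side0.png

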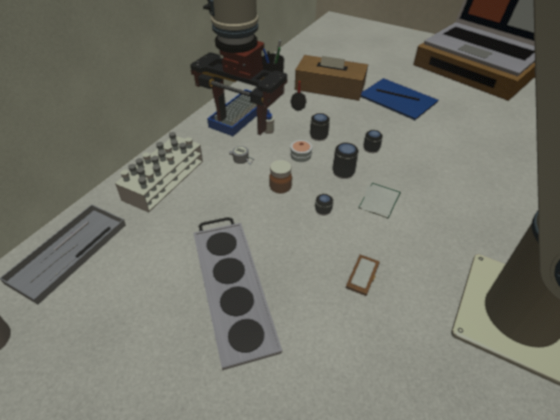

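The scene view shows the objectives at about (107,221), (171,211), (122,275) and (241,197). The jar is at (245,238), the dishes at (180,266), and the tray pads run from (356,224) at the handle end to (391,158). The side view shows the same things, with the handle at (216,224).

```bash
python3 - <<'E'
from h import *
import pickle
seeds={'scene':[(107,221),(171,211),(122,275),(241,197),(245,238),(180,266)],'side':[(320,125),(345,158),(373,140),(324,203),(281,176),(301,150)]}
box={'scene':(320,140,425,250),'side':(190,215,285,365)}
for n in seeds:
    d=pickle.load(open(n+'0.pkl','rb')); W=world(d); 
    m=((W[...,2]>15)&(d['range_z']>0)).astype(np.uint8)
    _,lab,st,_=cv2.connectedComponentsWithStats(m)
    print(n)
    for s in seeds[n]:
        l=lab[s[1],s[0]]
        if l==0: print(s,'none',W[s[1],s[0]]);continue
        P=W[lab==l]; zt=np.percentile(P[:,2],97); vv,uu=np.where((lab==l)&(W[...,2]>zt-4))
        (u,v),r=cv2.minEnclosingCircle(np.stack([uu,vv],1).astype(np.float32))
        T=np.array([plane(d,a,b,zt) for a,b in zip(uu,vv)])
        (cx,cy),(w,h),_=cv2.fitEllipse(cv2.convexHull(T[:,:2].astype(np.float32)))if len(T)>20 else ((0,0),(0,0),0)
        print(s,len(P),'top z %.0f'%zt,'c %.1f %.1f d %.0f %.0f'%(cx,cy,w,h),'mid',((T.max(0)+T.min(0))/2)[:2].round(1))
    x0,y0,x1,y1=box[n]; g=cv2.cvtColor(d['img'],cv2.COLOR_RGB2GRAY)
    b=np.zeros_like(g); b[y0:y1,x0:x1]=(g[y0:y1,x0:x1]<75)*255
    for c in cv2.findContours(b,cv2.RETR_EXTERNAL,cv2.CHAIN_APPROX_NONE)[0]:
        if cv2.contourArea(c)<150: continue
        T=np.array([plane(d,a[0],a[1],14)[:2] for a in c[:,0]],np.float32)
        e=cv2.fitEllipse(T); print('pad',np.round(e[0],1),np.round(e[1],0), 'z', np.round(np.median(W[...,2][cv2.drawContours(np.zeros_like(b),[c],-1,1,-1)>0]),1))
E
```

```text
scene
(107, 221) 551 top z 52 c 444.1 -358.3 d 40 44 mid [ 444.4 -356.4]
(171, 211) 999 top z 79 c 472.1 -224.3 d 52 55 mid [ 472.8 -224.6]
(122, 275) 912 top z 65 c 599.2 -337.3 d 45 50 mid [ 598.8 -337.3]
(241, 197) 320 top z 41 c 457.0 -70.5 d 33 34 mid [456.6 -70.7]
(245, 238) 848 top z 68 c 586.0 -91.9 d 49 51 mid [586.2 -91.8]
(180, 266) 711 top z 35 c 600.8 -229.7 d 58 60 mid [ 601.2 -229.4]
pad [595.7 145.2] [61. 61.] z 13.8
pad [541.2 196.9] [60. 62.] z 13.8
pad [486.9 248.6] [60. 62.] z 13.7
pad [411.5 140.1] [23. 93.] z 341.7
pad [433.  299.8] [60. 61.] z 13.8
side
(320, 125) 420 top z 66 c 592.1 -334.5 d 44 48 mid [ 591.8 -335.5]
(345, 158) 703 top z 80 c 465.2 -221.2 d 50 55 mid [ 464.8 -220.9]
(373, 140) 316 top z 53 c 438.4 -353.8 d 38 44 mid [ 438.1 -353.3]
(324, 203) 282 top z 41 c 451.0 -66.8 d 35 36 mid [450.6 -67.7]
(281, 176) 594 top z 68 c 580.0 -88.5 d 49 52 mid [579.7 -88.4]
(301, 150) 339 top z 35 c 593.1 -225.7 d 58 61 mid [ 592.7 -225.7]
pad [430.8 300.3] [62. 63.] z 15.0
pad [485.1 248.8] [62. 63.] z 14.8
pad [539.5 197.3] [62. 63.] z 14.9
pad [593.9 145.8] [61. 62.] z 14.9
```

View pics/wrist0.png

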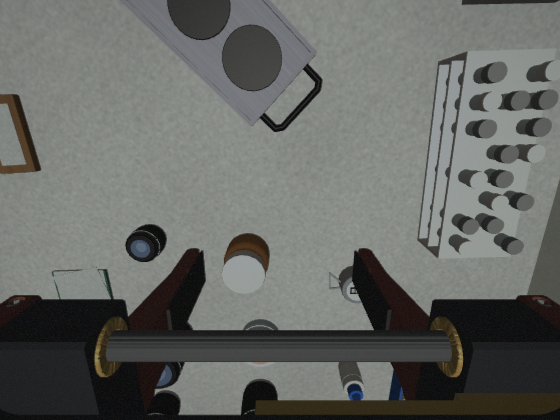

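play_rows(
  increments="1 -0.0215 -0.0086 0 5.8; 1 -0.0215 -0.0086 0 5.8; 1 -0.0215 -0.0086 0 5.8; 1 -0.0215 -0.0086 0 5.8; 1 -0.0215 -0.0086 0 5.8; 1 -0.0215 -0.0086 0 5.8; 1 -0.0215 -0.0086 0 5.8; 1 -0.0205 -0.0086 0 5.8; 1 0 0 0 0; 1 0 0 0 0",
)

```text
t: 1.15
ee_pos: [454.4, -68.9, 222.9]
orientation: [1.171, 2.915, 0.0]
ft_force: [-0.1, -0.2, 0.1]
width: 88.0
```

```bash
cat >> h.py <<'E'
def pose():
    o=ctrl.get_obs(); M=R.from_rotvec(o['orientation']).as_matrix(); y=M[:,1]
    print('t %.2f tcp %s jaw %.1f width %.1f F %s tilt %.2f'%(o['t'],o['ee_pos'].round(1),np.degrees(np.arctan2(y[1],y[0])),o['width'],o['ft_force'].round(1),np.degrees(np.arccos(-M[2,2]))))
    return o
def top(name,f,xy,h,rad=45):
    "fit the top disc of the object near xy, of true height h (world z of the top)"
    d=grab(name,f); W=world(d)
    near=(np.hypot(W[...,0]-xy[0],W[...,1]-xy[1])<rad)&(d['range_z']>0)&(W[...,2]>h-4)&(W[...,2]<h+8)
    n,lab,st,_=cv2.connectedComponentsWithStats(near.astype(np.uint8))
    if n<2: print('none');return
    k=1+np.argmax(st[1:,4]); vv,uu=np.where(lab==k)
    c=cv2.convexHull(np.stack([uu,vv],1).astype(np.float32))
    T=np.array([plane(d,a,b,h)[:2] for a,b in c[:,0]],np.float32)
    e=cv2.fitEllipse(T); print(name,'top z %.1f'%np.median(W[lab==k][:,2]),'c',np.round(e[0],1),'d',np.round(e[1],1),'px',(uu.mean().round(),vv.mean().round()),st[k,4])
def pads(name,f=None):
    d=grab(name,f); W=world(d); g=cv2.cvtColor(d['img'],cv2.COLOR_RGB2GRAY)
    b=((g<75)&(abs(W[...,2]-14)<8)).astype(np.uint8)
    for c in cv2.findContours(b,cv2.RETR_EXTERNAL,cv2.CHAIN_APPROX_NONE)[0]:
        if cv2.contourArea(c)<300: continue
        T=np.array([plane(d,a[0],a[1],14)[:2] for a in c[:,0]],np.float32)
        e=cv2.fitEllipse(T); print('pad',np.round(e[0],1),np.round(e[1],0),'px',c[:,0].mean(0).round())
E
python3 - <<'E'
from h import *
pose(); top('wrist','w1.png',(454,-69),38)
E
```

```text
t 1.15 tcp [454.4 -68.9 222.9] jaw 46.2 width 88.0 F [-0.1 -0.2  0.1] tilt 0.05
wrist top z 38.0 c [452.2 -70.5] d [39.7 40.3] px (np.float64(276.0), np.float64(192.0)) 785
```

View pics/w1.png

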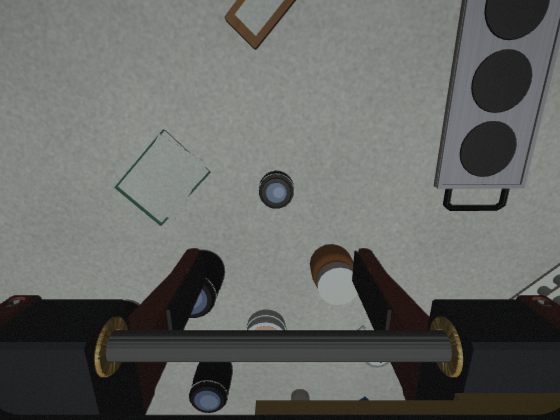

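Objective a shows at about (276,190) between the open fingers. The tray handle is at (475,200) and the row runs nearly parallel to the image's vertical, so the jaw yaw is right. I'll descend and grip.

play_rows(
  increments="1 -0.0015 -0.001 -0.03 0; 1 0 0 -0.035 0; 1 0 0 -0.035 0; 1 0 0 -0.035 0; 1 0 0 -0.03 0; 1 0 0 -0.02 0; 1 0 0 -0.015 0; 1 0 0 -0.01 0; 1 0 0 -0.005 0; 1 0 0 0 0; 0 0 0 0 0; 0 0 0 0 0; 0 0 0 0 0; 0 0 0 0 0; 0 0 0 0 0; 0 0 0 0 0; 0 0 0 0 0; 0 0 0 0 0",
)

```text
t: 3.0
ee_pos: [452.5, -69.8, 7.8]
orientation: [1.167, 2.917, -0.0]
ft_force: [-0.6, -0.1, 3.5]
width: 41.5
```

play_rows(
  increments="0 0 0 0.01 0; 0 0 0 0.03 0; 0 0 0 0.04 0; 0 0.005 0.01 0.04 0; 0 0.015 0.02 0.04 0; 0 0.02 0.03 0.04 0; 0 0.02 0.03 0 0; 0 0.015 0.02 0 0; 0 0.01 0.01 0 0; 0 0.005 0.01 0 0; 0 0 0 0 0; 0 0 0 0 0",
)

```text
t: 4.2
ee_pos: [540.2, 57.6, 204.3]
orientation: [-1.166, -2.916, 0.002]
ft_force: [-0.5, 0.1, -2.3]
width: 41.7
```

```bash
python3 - <<'E'
from h import *
pose(); pads('wrist','w2.png')
E
```

```text
t 4.20 tcp [540.2  57.6 204.3] jaw 46.4 width 41.7 F [-0.5  0.1 -2.3] tilt 0.10
pad [ 467.1 -249.8] [ 70. 113.] px [ 95. 285.]
pad [844.9 236.9] [65. 86.] px [531. 260.]
pad [635.5 104.1] [36. 80.] px [359. 227.]
pad [594.3 145.3] [64. 65.] px [365. 173.]
pad [540.1 196.7] [64. 65.] px [371. 105.]
pad [487.4 246.6] [59. 67.] px [377.  28.]
pad [319.8  79.4] [ 9. 97.] px [139.  33.]
```

View pics/w2.png

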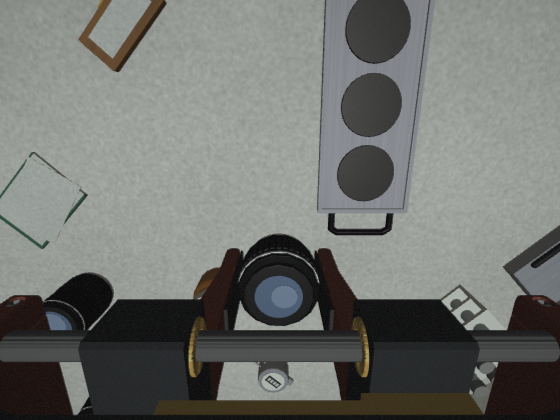

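Pads 1–3 show at (365,173), (371,105) and (377,28), and agree with the fixed cameras within 1 mm. The objective is held upright.

play_rows(
  increments="0 0.01 0.015 0 0; 0 0.015 0.025 -0.02 0; 0 0.015 0.025 -0.02 0; 0 0.01 0.015 -0.02 0; 0 0.004 0.007 -0.02 0; 0 0 0 -0.03 0; 0 0 0 -0.025 0; 0 0 0 -0.02 0; 0 0 0 -0.01 0; 0 0 0 -0.006 0; 0 0 0 0 0; 0 0 0 0 0; 0 0 0 0 0",
)

```text
t: 5.55
ee_pos: [595.9, 145.2, 34.9]
orientation: [1.166, 2.915, 0.002]
ft_force: [0.7, -0.2, -1.5]
width: 41.6
```

play_rows(
  increments="0 -0.0014 0 -0.005 0; 0 0 0 -0.005 0; 0 0 0 -0.002 0; 0 0 0 0 0; 0 0 0 0 0",
)

```text
t: 6.05
ee_pos: [593.3, 145.0, 21.8]
orientation: [-1.166, -2.916, 0.001]
ft_force: [-2.4, -0.5, 1.9]
width: 41.5
```

play_rows(
  increments="0.7 0 0 0 0; 1 0 0 0 0; 1 0 0 0 0; 1 0 0 0 0; 1 0 0 0.02 0; 1 0 0 0.03 0; 1 0 0 0.04 0; 1 0 0 0.04 0; 1 0 0 0.04 0; 1 0 0 0.03 0; 1 0 0 0 0; 1 0 0 0 0",
)

```text
t: 7.25
ee_pos: [593.7, 145.1, 222.2]
orientation: [1.166, 2.916, 0.001]
ft_force: [-0.3, -0.1, -0.7]
width: 87.9
```

```bash
python3 - <<'E'
from h import *
pose(); top('wrist','w3.png',(594.5,145.4),52); top('side',None,(594.5,145.4),52); pads('wrist')
E
```

```text
t 7.25 tcp [593.7 145.1 222.2] jaw 46.4 width 87.9 F [-0.3 -0.1 -0.7] tilt 0.07
wrist top z 52.0 c [593.6 145.1] d [39.7 40. ] px (np.float64(278.0), np.float64(195.0)) 832
side top z 52.5 c [591.2 147.7] d [39.  41.8] px (np.float64(220.0), np.float64(232.0)) 210
pad [917.1 305.6] [ 14. 126.] px [529. 277.]
pad [837.  276.7] [  8. 124.] px [478. 253.]
pad [636.8 105.4] [36. 80.] px [280. 238.]
pad [819.7 305.9] [ 10. 338.] px [493. 227.]
pad [594.6 145.4] [65. 65.] px [280. 188.]
pad [540.7 196.5] [63. 65.] px [279. 123.]
pad [485.9 248.4] [65. 65.] px [280.  54.]
pad [451.7 281.3] [10. 48.] px [280.   3.]
pad [302.5  65.7] [ 53. 109.] px [43. 47.]
```

View pics/w3.png

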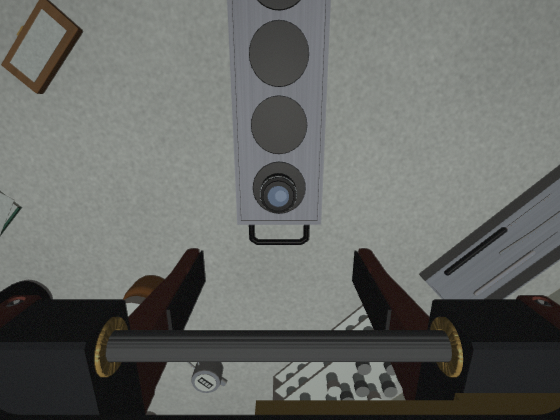

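Objective a stands upright at the centre of pad 1 (278,193), about 1 mm off. Next is b.

play_rows(
  increments="1 -0.003 -0.01 0 0; 1 -0.006 -0.02 0 0; 1 -0.01 -0.033 0 0; 1 -0.01 -0.033 0 0; 1 -0.01 -0.033 0 0; 1 -0.01 -0.033 0 0; 1 -0.01 -0.033 0 0; 1 -0.01 -0.033 0 0; 1 -0.01 -0.033 0 0; 1 -0.01 -0.033 0 0; 1 -0.01 -0.033 0 0; 1 -0.01 -0.033 0 0; 1 -0.01 -0.033 0 0; 1 -0.01 -0.033 0 0; 1 -0.01 -0.033 0 0; 1 -0.009 -0.025 0 0; 1 -0.004 -0.012 0 0; 1 -0.002 -0.005 0 0; 1 0 0 0 0; 1 0 0 0 0",
)

```text
t: 9.4
ee_pos: [439.8, -355.0, 221.6]
orientation: [-1.166, -2.917, -0.001]
ft_force: [0.1, 0.0, 0.0]
width: 87.6
```

```bash
python3 - <<'E'
from h import *
pose(); top('wrist','w4.png',(440,-356),50); top('wrist',None,(467,-223),77)
E
```

```text
t 9.40 tcp [ 439.8 -355.   221.6] jaw 46.4 width 87.6 F [0.1 0.  0. ] tilt 0.04
wrist top z 50.1 c [ 439.5 -359.1] d [45.3 46.1] px (np.float64(275.0), np.float64(197.0)) 1093
wrist top z 77.1 c [ 466.  -226.4] d [57.4 57.9] px (np.float64(393.0), np.float64(132.0)) 2553
```

play_rows(
  increments="1 0 -0.004 -0.03 0; 1 0 0 -0.035 0; 1 0 0 -0.035 0; 1 0 0 -0.035 0; 1 0 0 -0.03 0; 1 0 0 -0.02 0; 1 0 0 -0.014 0; 1 0 0 -0.008 0; 1 0 0 -0.005 0; 1 0 0 0 0; 0 0 0 0 0; 0 0 0 0 0; 0 0 0 0 0; 0 0 0 0 0; 0 0 0 0 0; 0 0 0 0 0; 0 0 0 0 0",
)

```text
t: 11.2
ee_pos: [439.7, -360.0, 10.0]
orientation: [1.167, 2.917, -0.0]
ft_force: [-0.7, 0.1, 2.8]
width: 47.8
```

play_rows(
  increments="0 0 0 0.01 0; 0 0 0 0.03 0; 0 0 0 0.04 0; 0 0.002 0.01 0.04 0; 0 0.004 0.02 0.04 0; 0 0.006 0.034 0 0; 0 0.006 0.034 0 0; 0 0.006 0.034 0 0; 0 0.006 0.034 0 0; 0 0.006 0.034 0 0; 0 0.006 0.034 0 0; 0 0.006 0.034 0 0; 0 0.006 0.034 0 0; 0 0.006 0.034 0 0; 0 0.006 0.034 0 0; 0 0.006 0.034 0 0; 0 0.006 0.034 0 0; 0 0.006 0.034 0 0; 0 0.006 0.034 0 0; 0 0.006 0.03 0 0",
)

```text
t: 13.2
ee_pos: [535.4, 177.7, 170.2]
orientation: [-1.166, -2.917, 0.0]
ft_force: [0.6, -0.8, -2.4]
width: 47.7
```

play_rows(
  increments="0 0.003 0.014 0 0; 0 0.0015 0.006 0 0; 0 0 0 0 0; 0 0 0 0 0",
)

```text
t: 13.6
ee_pos: [539.8, 195.0, 169.7]
orientation: [-1.167, -2.916, 0.001]
ft_force: [-0.3, -0.1, -1.2]
width: 47.6
```

```bash
python3 - <<'E'
from h import *
pose(); print(ctrl.get_obs()['ee_pos'])
E
```

```text
t 13.60 tcp [539.8 195.  169.7] jaw 46.4 width 47.6 F [-0.3 -0.1 -1.2] tilt 0.05
[539.77025411 195.01379473 169.73687306]
```

play_rows(
  increments="0 0.0005 0.0015 -0.02 0; 0 0 0 -0.03 0; 0 0 0 -0.03 0; 0 0 0 -0.025 0; 0 0 0 -0.015 0; 0 0 0 -0.01 0; 0 0 0 -0.008 0; 0 0 0 0 0; 0 0 0 0 0; 0 0 0 0 0",
)

```text
t: 14.6
ee_pos: [541.3, 197.8, 32.7]
orientation: [1.166, 2.916, 0.002]
ft_force: [0.3, -0.1, -1.7]
width: 47.6
```

play_rows(
  increments="0 -0.0005 -0.0005 -0.004 0; 0 0 0 -0.002 0; 0 0 0 -0.0015 0; 0 0 0 -0.001 0; 0 0 0 0 0; 0 0 0 0 0",
)

```text
t: 15.2
ee_pos: [540.1, 197.1, 24.0]
orientation: [-1.166, -2.917, 0.0]
ft_force: [-2.5, -0.1, 6.0]
width: 47.7
```

play_rows(
  increments="0.7 0 0 0 0; 1 0 0 0 0; 1 0 0 0 0; 1 0 0 0 0; 1 0 0 0.02 0; 1 0 0 0.03 0; 1 0 0 0.04 0; 1 0 0 0.04 0; 1 0 0 0.04 0; 1 0 0 0.03 0; 1 0 0 0 0; 1 0 0 0 0",
)

```text
t: 16.4
ee_pos: [540.2, 197.1, 223.6]
orientation: [1.166, 2.916, 0.001]
ft_force: [-0.4, 0.5, -0.5]
width: 88.1
```

```bash
python3 - <<'E'
from h import *
pose(); top('wrist','w5.png',(540.2,196.9),64); pads('wrist')
E
```

```text
t 16.40 tcp [540.2 197.1 223.6] jaw 46.4 width 88.1 F [-0.4  0.5 -0.5] tilt 0.06
wrist top z 64.1 c [539.9 197.9] d [45.5 46.3] px (np.float64(278.0), np.float64(197.0)) 1204
pad [636.7 105.4] [35. 79.] px [279. 288.]
pad [595.1 144.7] [60. 64.] px [279. 239.]
pad [818.7 348.7] [ 12. 267.] px [504. 259.]
pad [542.5 194.9] [61. 67.] px [278. 180.]
pad [486.  249.4] [55. 62.] px [280. 119.]
pad [301.7  66.3] [ 52. 110.] px [ 57. 118.]
pad [431.2 300.4] [64. 65.] px [278.  58.]
```

View pics/w5.png

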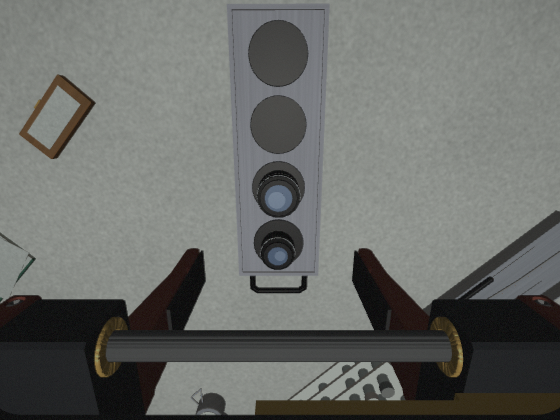

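play_rows(
  increments="1 0.001 -0.01 0 0; 1 0.002 -0.02 0 0; 1 0.0035 -0.035 0 0; 1 0.0035 -0.035 0 0; 1 0.0035 -0.035 0 0; 1 0.0035 -0.035 0 0; 1 0.0035 -0.035 0 0; 1 0.0035 -0.035 0 0; 1 0.0035 -0.035 0 0; 1 0.0035 -0.035 0 0; 1 0.0035 -0.035 0 0; 1 0.0035 -0.035 0 0; 1 0.0035 -0.035 0 0; 1 0.0035 -0.035 0 0; 1 0.0035 -0.035 0 0; 1 0.003 -0.025 0 0; 1 0.002 -0.015 0 0; 1 0.001 -0.005 0 0; 1 0 0 0 0; 1 0 0 0 0",
)

```text
t: 18.5
ee_pos: [594.4, -331.8, 222.9]
orientation: [-1.165, -2.916, -0.001]
ft_force: [-0.0, -0.1, 0.0]
width: 88.1
```

```bash
python3 - <<'E'
from h import *
pose(); top('wrist','w6.png',(594.5,-338),63)
E
```

```text
t 18.50 tcp [ 594.4 -331.8  222.9] jaw 46.4 width 88.1 F [-0.  -0.1  0. ] tilt 0.06
wrist top z 63.2 c [ 594.  -338.5] d [52.  52.2] px (np.float64(273.0), np.float64(201.0)) 1531
```

Both a (278,245) and b (278,195) stand on their pads, each within about 1 mm of centre. Now I'll grip c.

play_rows(
  increments="1 -0.0005 -0.0065 -0.01 0; 1 0 0 -0.03 0; 1 0 0 -0.035 0; 1 0 0 -0.035 0; 1 0 0 -0.03 0; 1 0 0 -0.03 0; 1 0 0 -0.02 0; 1 0 0 -0.01 0; 1 0 0 -0.008 0; 1 0 0 0 0; 1 0 0 0 0; 0 0 0 0 0; 0 0 0 0 0; 0 0 0 0 0; 0 0 0 0 0; 0 0 0 0 0; 0 0 0 0 0; 0 0 0 0 0",
)

```text
t: 20.35
ee_pos: [594.3, -339.5, 15.6]
orientation: [1.167, 2.917, -0.0]
ft_force: [-0.1, 0.5, 3.3]
width: 54.1
```

play_rows(
  increments="0 0 0 0.01 0; 0 0 0 0.03 0; 0 0 0 0.04 0; 0 -0.002 0.01 0.04 0; 0 -0.004 0.02 0.035 0; 0 -0.0065 0.035 0 0; 0 -0.0065 0.035 0 0; 0 -0.0065 0.035 0 0; 0 -0.0065 0.035 0 0; 0 -0.0065 0.035 0 0; 0 -0.0065 0.035 0 0; 0 -0.0065 0.035 0 0; 0 -0.0065 0.035 0 0; 0 -0.0065 0.035 0 0; 0 -0.0065 0.035 0 0; 0 -0.0065 0.035 0 0; 0 -0.0065 0.035 0 0; 0 -0.0065 0.035 0 0; 0 -0.0065 0.03 0 0; 0 -0.0065 0.03 0 0",
)

```text
t: 22.35
ee_pos: [490.0, 206.8, 170.6]
orientation: [1.166, 2.917, -0.0]
ft_force: [0.7, 0.0, -2.0]
width: 53.7
```

play_rows(
  increments="0 -0.002 0.022 0 0; 0 -0.002 0.015 0 0; 0 -0.001 0.007 0 0; 0 0 0 0 0; 0 0 0 0 0",
)

```text
t: 22.85
ee_pos: [485.6, 248.9, 170.3]
orientation: [-1.167, -2.917, 0.001]
ft_force: [1.1, 0.0, -2.7]
width: 53.4
```

Target TCP z is about 29.6.

play_rows(
  increments="0 0 0 -0.02 0; 0 0 0 -0.03 0; 0 0 0 -0.03 0; 0 0 0 -0.025 0; 0 0 0 -0.015 0; 0 0 0 -0.01 0; 0 0 0 -0.005 0; 0 0 0 0 0; 0 0 0 0 0; 0 0 0 0 0",
)

```text
t: 23.85
ee_pos: [486.3, 249.9, 36.2]
orientation: [1.166, 2.916, 0.002]
ft_force: [-0.9, 0.5, -2.2]
width: 53.8
```

```bash
python3 - <<'E'
from h import *
pose(); d=grab('side'); pose(); d=grab('side'); pose()
E
```

```text
t 23.85 tcp [486.3 249.9  36.2] jaw 46.4 width 53.8 F [-0.9  0.5 -2.2] tilt 0.10
t 23.90 tcp [486.2 249.9  36.1] jaw 46.4 width 53.5 F [ 0.7 -0.1 -2.6] tilt 0.09
t 23.95 tcp [486.1 249.9  36.1] jaw 46.4 width 53.6 F [ 0.2 -0.7 -1.6] tilt 0.08
```

play_rows(
  increments="0 0 -0.001 -0.003 0; 0 0 0 -0.002 0; 0 0 0 -0.001 0; 0 0 0 -0.0005 0; 0 0 0 0 0; 0 0 0 0 0",
)

```text
t: 24.55
ee_pos: [485.5, 248.5, 29.5]
orientation: [-1.167, -2.917, 0.0]
ft_force: [-3.2, -1.4, 8.6]
width: 53.7
```

play_rows(
  increments="0.7 0 0 0 0; 1 0 0 0 0; 1 0 0 0 0; 1 0 0 0 0; 1 0 0 0.02 0; 1 0 0 0.03 0; 1 0 0 0.04 0; 1 0 0 0.04 0; 1 0 0 0.04 0; 1 0 0 0.025 0; 1 0 0 0 0; 1 0 0 0 0",
)

```text
t: 25.75
ee_pos: [485.5, 248.5, 223.7]
orientation: [1.167, 2.917, 0.001]
ft_force: [-0.6, -0.6, -0.1]
width: 87.9
```

```bash
python3 - <<'E'
from h import *
pose(); top('wrist','w7.png',(485.9,248.5),77); pads('wrist')
E
```

```text
t 25.75 tcp [485.5 248.5 223.7] jaw 46.4 width 87.9 F [-0.6 -0.6 -0.1] tilt 0.03
wrist top z 77.2 c [485.1 249.3] d [51.7 52. ] px (np.float64(278.0), np.float64(200.0)) 1673
pad [594.8 145. ] [57. 62.] px [279. 289.]
pad [821.9 408.2] [33. 74.] px [531. 282.]
pad [541.2 196. ] [60. 62.] px [279. 237.]
pad [489.7 245. ] [64. 71.] px [279. 175.]
pad [301.5  68.7] [ 47. 100.] px [ 72. 180.]
pad [426.6 306.8] [60. 70.] px [276. 132.]
```

play_rows(
  increments="1 0 -0.01 0 0; 1 -0.001 -0.02 0 0; 1 -0.0015 -0.035 0 0; 1 -0.0015 -0.035 0 0; 1 -0.0015 -0.035 0 0; 1 -0.0015 -0.035 0 0; 1 -0.0015 -0.035 0 0; 1 -0.0015 -0.035 0 0; 1 -0.0015 -0.035 0 0; 1 -0.0015 -0.035 0 0; 1 -0.0015 -0.035 0 0; 1 -0.0015 -0.035 0 0; 1 -0.0015 -0.035 0 0; 1 -0.001 -0.03 0 0; 1 -0.001 -0.02 0 0; 1 0 -0.01 0 0; 1 0 0 0 0; 1 0 0 0 0",
)

```text
t: 27.65
ee_pos: [465.7, -225.8, 223.2]
orientation: [-1.166, -2.915, -0.001]
ft_force: [0.1, 0.3, 0.1]
width: 87.9
```

```bash
python3 - <<'E'
from h import *
pose(); top('wrist','w8.png',(466,-226.4),77)
E
```

```text
t 27.65 tcp [ 465.7 -225.8  223.2] jaw 46.4 width 87.9 F [0.1 0.3 0.1] tilt 0.08
wrist top z 77.2 c [ 466.6 -224.6] d [57.5 58.3] px (np.float64(280.0), np.float64(200.0)) 2135
```

play_rows(
  increments="1 0.0007 0.0008 -0.01 0; 1 0 0 -0.03 0; 1 0 0 -0.035 0; 1 0 0 -0.035 0; 1 0 0 -0.03 0; 1 0 0 -0.025 0; 1 0 0 -0.02 0; 1 0 0 -0.01 0; 1 0 0 -0.007 0; 1 0 0 0 0; 1 0 0 0 0; 0 0 0 0 0; 0 0 0 0 0; 0 0 0 0 0; 0 0 0 0 0; 0 0 0 0 0; 0 0 0 0 0; 0 0 0 0 0",
)

```text
t: 29.5
ee_pos: [467.1, -225.7, 22.2]
orientation: [1.167, 2.916, -0.0]
ft_force: [-1.0, 0.9, 4.9]
width: 60.1
```

play_rows(
  increments="0 0 0 0.01 0; 0 0 0 0.03 0; 0 0 0 0.04 0; 0 -0.001 0.01 0.04 0; 0 -0.002 0.02 0.035 0; 0 -0.0025 0.035 0 0; 0 -0.0025 0.035 0 0; 0 -0.0025 0.035 0 0; 0 -0.0025 0.035 0 0; 0 -0.0025 0.035 0 0; 0 -0.0025 0.035 0 0; 0 -0.0025 0.035 0 0; 0 -0.0025 0.035 0 0; 0 -0.0025 0.035 0 0; 0 -0.0025 0.035 0 0; 0 -0.0025 0.035 0 0; 0 -0.0025 0.035 0 0; 0 -0.002 0.03 0 0; 0 -0.001 0.02 0 0; 0 0 0 0 0",
)

```text
t: 31.5
ee_pos: [430.3, 276.3, 176.8]
orientation: [-1.163, -2.918, -0.0]
ft_force: [-0.5, -0.9, -4.2]
width: 59.6
```

Target TCP z is about 36.2.

play_rows(
  increments="0 0.0005 0.015 0 0; 0 0.0005 0.008 0 0; 0 0 0 -0.02 0; 0 0 0 -0.03 0; 0 0 0 -0.03 0; 0 0 0 -0.025 0; 0 0 0 -0.015 0; 0 0 0 -0.01 0; 0 0 0 -0.004 0; 0 0 0 0 0; 0 0 0 0 0; 0 0 0 0 0",
)

```text
t: 32.7
ee_pos: [432.5, 297.8, 43.7]
orientation: [1.166, 2.916, 0.002]
ft_force: [-0.2, -0.7, -5.1]
width: 59.6
```

play_rows(
  increments="0 -0.0007 0.0022 0 0; 0 0 0 -0.003 0; 0 0 0 -0.002 0; 0 0 0 -0.0015 0; 0 0 0 -0.0008 0; 0 0 0 0 0; 0 0 0 0 0",
)

```text
t: 33.4
ee_pos: [431.0, 299.6, 36.1]
orientation: [-1.167, -2.917, 0.0]
ft_force: [-3.2, -2.0, 7.5]
width: 60.2
```

Contact is confirmed. I'll release, rise and check.

play_rows(
  increments="0.75 0 0 0 0; 1 0 0 0 0; 1 0 0 0 0; 1 0 0 0 0; 1 0 0 0.02 0; 1 0 0 0.03 0; 1 0 0 0.04 0; 1 0 0 0.04 0; 1 0 0 0.04 0; 1 0 0 0.02 0; 1 0 -0.03 0 0; 1 0 -0.03 0 0; 1 0 -0.03 0 0; 1 0 -0.02 0 0; 1 0 0 0 0; 1 0 0 0 0; 1 0 0 0 0",
)

```text
t: 35.1
ee_pos: [431.4, 190.3, 225.6]
orientation: [1.166, 2.917, 0.001]
ft_force: [0.2, -0.3, 0.7]
width: 88.1
```

```bash
python3 - <<'E'
from h import *
pose()
P=[(594.5,145.3),(540.1,196.9),(485.8,248.5),(431.5,300.1)]
for n in ['wrist','side','scene']:
    for p,h in zip(P,(52,64,77,91)): top(n,n+'9.png',p,h)
    top(n,None,(583,-91),66) if n!='wrist' else 0
    top(n,None,(597,-228),32) if n!='wrist' else 0
E
```

```text
t 35.10 tcp [431.4 190.3 225.6] jaw 46.4 width 88.1 F [ 0.2 -0.3  0.7] tilt 0.03
wrist top z 51.9 c [591.2 145.8] d [39.6 39.9] px (np.float64(339.0), np.float64(306.0)) 574
wrist top z 64.0 c [538.  197.2] d [43.  46.3] px (np.float64(343.0), np.float64(257.0)) 761
wrist top z 77.1 c [484.4 248.3] d [51.4 52.1] px (np.float64(353.0), np.float64(199.0)) 1637
wrist top z 91.2 c [430.4 298.9] d [57.4 58.1] px (np.float64(362.0), np.float64(126.0)) 2763
side top z 52.6 c [590.8 147. ] d [39.4 41.1] px (np.float64(220.0), np.float64(233.0)) 217
side top z 64.7 c [537.9 199.2] d [45.4 47.4] px (np.float64(227.0), np.float64(256.0)) 344
side top z 77.8 c [483.2 251.1] d [52.2 54.3] px (np.float64(235.0), np.float64(283.0)) 537
side top z 91.9 c [429.  301.3] d [58.3 59.1] px (np.float64(244.0), np.float64(313.0)) 831
side top z 65.9 c [565.3 -77.8] d [13.6 36.8] px (np.float64(284.0), np.float64(172.0)) 36
none
scene top z 51.7 c [598.2 143.1] d [38.8 41.5] px (np.float64(356.0), np.float64(213.0)) 196
scene top z 63.8 c [546.2 195.4] d [43.5 49. ] px (np.float64(370.0), np.float64(186.0)) 242
scene top z 76.9 c [490.2 246.4] d [49.1 53.3] px (np.float64(383.0), np.float64(159.0)) 281
scene top z 90.7 c [436.7 298. ] d [56.2 59.4] px (np.float64(395.0), np.float64(134.0)) 331
scene top z 65.6 c [585.3 -91.9] d [50.5 53.6] px (np.float64(244.0), np.float64(232.0)) 423
scene top z 31.9 c [ 598.8 -229.8] d [59.3 60.7] px (np.float64(179.0), np.float64(265.0)) 602
```

View pics/scene9.png

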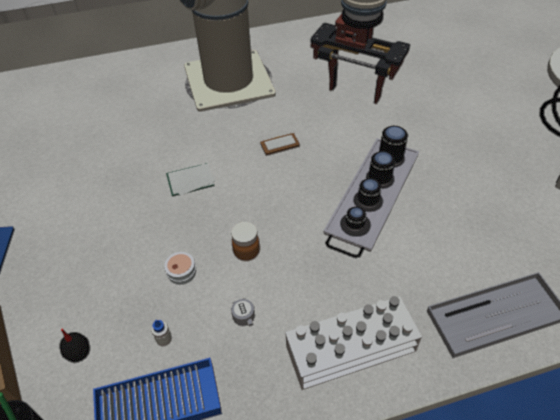

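View pics/wrist9.png

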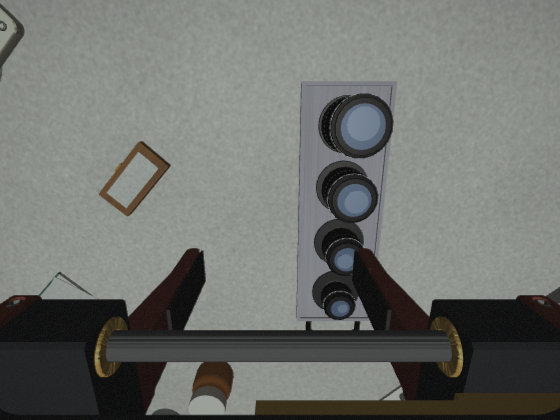

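The scene view shows all four objectives upright on their pads, at (356,215) up to (394,140), with height rising away from the handle. The jar (245,238) and dishes (180,266) are at the same pixels as at the start.

```bash
python3 -c "
from workcell import ctrl; print(ctrl.close_job())"
```

```text
the job is handed in; nothing more can be done
None
```

I gripped the four objectives one at a time across their barrels, jaws closing across the row. Each was lowered to light contact (under 9 N), with the shortest on the pad next to the handle and the tallest on the farthest one. I handed the job in at about 36 s of the 109 s allowed; no verdict came back.

**Placement:** the last views show all four upright, with their tops at the expected 52, 64, 77 and 91 mm. Close wrist views just after release put a, b and c about 1 mm from their pad centres. I checked d only from the final pose, where the wrist view puts it within 2 mm.

**Disagreements:** the final views differ on exact position. The wrist camera is up to 3 mm off the pad centres, and the side and scene cameras up to about 4 and 6 mm, in opposite directions. They differed the same way before anything was moved, so I read it as bias in those oblique views.

**Jar and dishes:** in the scene camera both sit at the same pixels as at the start. The side camera could not confirm this at the end: its fit found no dishes and only part of the jar. I did not look into why.

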